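# Sniff the lid seam of a gas chamber for leaks

### The arm

A 6-joint arm with a two-finger parallel gripper is mounted at the origin on the work surface. World frame = base frame: x ahead of the robot, y to its left, z up, the work surface at z = 0. Lengths are in mm, angles in rad, forces in N, time in s.
With the tool pointing down it reaches from about 275 to 1000 mm from the base axis. Payload 8.4 kg.
Tool frame: the origin (TCP) lies on the mounting face of the last link; the fingertips stand 173 mm ahead of it and the grasp point (between the pads) lies 155 mm ahead of it; y points along the fingers, z is the direction in which the jaws open and shut, and the axes are right-handed (so a half turn about y gives the same grasp; the last joint's range is limited). The gripper opens to 85 mm and grips with 20 to 120 N. Pads are 22 mm wide; open, the fingers measure 114 mm over their backs; the gripper's body (76 mm by 85 mm) begins 54 mm behind the grasp point. The pads swing forward as they close: fully open they stand 13 mm farther back than shut.
Start: joints at [1.223, 0.353, 1.633, -0, 1.155, -0.002], TCP at [211.842, 588.007, 404.681] pointing down, gripper open.
Joint ranges: [-2.63, 2.63], [-0.92, 2.1], [0.06, 2.66], [-1.3, 4.44], [0, 2.69], [-3.02, 3.02]. Speed limits (rad/s): [2.22, 2.22, 2.79, 3.14, 3.14, 3.14].

### API

Orientations are given as [roll, pitch, yaw] about the fixed x, y, z axes, in that order (R = Rz(yaw) Ry(pitch) Rx(roll)).
In Python, from station import ctrl, vision, spotter gives the robot as it stands.
- The arm moves only by the shell command python3 -m creep 'ROWS'. ROWS is text: rows parted by semicolons, each of 7 numbers parted by spaces: the shift along the world's x, y, z in m, then the turn, a rotation vector about the world's x, y, z in rad, then the opening, from -1 (shut) to 1 (fully open). In form: tx ty tz wx wy wz claw; .... A call has 1 to 5 rows; each row shifts and turns the pose as measured when the row begins; what a row does not reach is not made up. A row lasts 1/10 s, in which the tool goes at most 50 mm and 8.59 degrees, less where a joint would pass 70% of its speed; a pose out of reach is approached as far as the arm can. A call is refused whole if a number of a shift passes 0.05 or a number of a turn 0.15, either way. A call with a gripper value outside its range is refused whole. The fingers move at their own pace and stop on an object; the grip force is fixed at half the most. Time passes only in rows, so rows that do not move let the fingers close. It gives the time, the measured TCP pose, the force and the opening at its end, in the units of the state.
- ctrl.read_state(): the state, without advancing time (a new reading comes with each control period).
- vision.read_camera(name): name is "scene" or "side" or "wrist"; returns a dict with "frame" (384x512x3 uint8, red, green, blue), "intrinsics" (3x3 intrinsics, pixels), "R" (3x3) and "t" (3): a world point X has camera coordinates R X + t. Camera axes: x right, y down, z forward; pixel columns grow to the right and rows downward; lengths in mm; the calibration is good to about 2 mm. A picture is of the moment at which its call begins. There is no depth.
- ctrl.finish_job(): hands the job in, once; it reports no verdict.
Trained networks look in a picture, given as the dict that the camera call returned (one of the last four; its "shot" number tells which), for a name from the list of things; names that differ only in an ending like _2 or _b are one class to them, and where a whole thing is asked for, a point or a joint stands for the part that bears it (a point fixed in the world has none). Each returns a list of dicts, best first, with "p" (0 to 1); they miss things now and then, are a little off and sometimes report something else, mostly with a low value. They report only what shows in the picture. A call takes as long as a camera call. They do not tell look-alikes from the thing itself.
- spotter.silhouettes(picture, label): "pixels" (384x512 bool, what is visible of it).
- spotter.tip_of(picture, label): "at" ([x, y, z] in mm, in world coordinates, good to about 4 mm: a listed point, or the origin of a listed thing).
The state is a dict: "clock": time; "joint_pos": joint angles; "joint_vel": joint speeds; "joint_efforts": joint torques, N m; "eef_pos": TCP position; "orientation": TCP orientation; "wrist_force": force on the tool from outside, world axes, zero at the start; "wrist_torque": the same for the moment, N m; "width": finger opening in mm.
Only numpy, scipy, OpenCV 4.12 (cv2) and the standard library are available. Lean on these libraries where they do the work, as an engineer would, in place of code of your own. Each camera call takes 0.05 s, during which the arm holds its last target. There are 200 camera calls.

### The job

Check the gas chamber's lid for leaks: take the square-handled sniffer wand from its stand and guide its nose tip slowly and steadily (about 20 mm a second) along the whole straight seam where the two lid leaves meet, starting at the end with the two hose ports, keeping the tip on the seam line and within about a centimetre above it, without pressing on the lid. Then put the wand back upright in the stand it came from, nose down in the hole with its guard disc resting on the stand, and let go.

Things in the scene. Friction and masses are not known exactly. Their poses are not given: they have to be found in the camera images.
- wand: Sniffer wand, 133 mm long, about 0.12 kg, upright in its stand. Origin: the nose tip, its lowest point; z up the wand. From the tip up: thin steel nose, 6 to 10 mm thick, to 45 mm; black guard disc, 50 mm across, to 53 mm; white square handle, 24 x 24 mm, sides along the wand's x and y, to 133 mm. Grasp it from above across two flat sides, about 108 mm above the tip.
- chamber: Fixed white box, 200 (x) by 150 (y) mm, top 70 mm above the bench. Origin: centre of its underside. Its lid is two grey leaves that meet in a dark straight seam, 6 mm wide, along x at y = 0, from x = -75 to +75 mm, at z = 70 mm. Two hose ports stick out 24 mm from the -x end. On each leaf an 8 mm high bar, 55 mm beside the seam. (A smaller case nearby has no seam in its lid.)
- seam_start (a point): Starting end of the seam: the point on the top of the lid, in the middle of the seam, at its end nearest the two hose ports. Its x axis points along the seam towards the far end, 150 mm away; z is up.
- stand: Fixed grey block, 80 x 80 mm, 60 mm high, that holds the wand. Origin: centre of its underside. A vertical hole, 29 mm across, goes down through its middle. With the wand home, its disc lies on the block and its tip is 15 mm above the bench. A like stand nearby holds a stirrer with a shorter, round handle (its top 118 mm above the bench), not wanted here.
There are look-alikes about, which are no part of the job. Leave any green or yellow look-alike of the wand alone. What is shaped like the stand but yellow is not meant.

How it is judged (in metres and radians):
On the way, in this order (a step that is already met when the one before it is completed fails the run):
1. the nose tip is at the starting end of the seam (within 12 mm along, 12 mm sideways, at most 15 mm above the lid, staying 0.25 s in this window) (x of wand in the frame of seam_start between -0.012 and 0.012 m and y of wand in the frame of seam_start between -0.012 and 0.012 m and z of wand in the frame of seam_start between -0.005 and 0.015 m), for 0.25 s.
2. the tip goes on slowly along the seam: 30 mm from the start (within 12 mm along, 12 mm sideways, at most 15 mm above the lid, staying 0.4 s in this window) (x of wand in the frame of seam_start between 0.018 and 0.042 m and y of wand in the frame of seam_start between -0.012 and 0.012 m and z of wand in the frame of seam_start between -0.005 and 0.015 m), for 0.4 s.
3. the tip goes on slowly along the seam: 60 mm from the start (within 12 mm along, 12 mm sideways, at most 15 mm above the lid, staying 0.4 s in this window) (x of wand in the frame of seam_start between 0.048 and 0.072 m and y of wand in the frame of seam_start between -0.012 and 0.012 m and z of wand in the frame of seam_start between -0.005 and 0.015 m), for 0.4 s.
4. the tip goes on slowly along the seam: 90 mm from the start (within 12 mm along, 12 mm sideways, at most 15 mm above the lid, staying 0.4 s in this window) (x of wand in the frame of seam_start between 0.078 and 0.102 m and y of wand in the frame of seam_start between -0.012 and 0.012 m and z of wand in the frame of seam_start between -0.005 and 0.015 m), for 0.4 s.
5. the tip goes on slowly along the seam: 120 mm from the start (within 12 mm along, 12 mm sideways, at most 15 mm above the lid, staying 0.4 s in this window) (x of wand in the frame of seam_start between 0.108 and 0.132 m and y of wand in the frame of seam_start between -0.012 and 0.012 m and z of wand in the frame of seam_start between -0.005 and 0.015 m), for 0.4 s.
6. the tip reaches the far end of the seam (within 12 mm along, 12 mm sideways, at most 15 mm above the lid, staying 0.25 s in this window) (x of wand in the frame of seam_start between 0.138 and 0.162 m and y of wand in the frame of seam_start between -0.012 and 0.012 m and z of wand in the frame of seam_start between -0.005 and 0.015 m), for 0.25 s.
At the end, for the whole second after the job is handed in: The wand stands at rest in its own stand, upright within 10 degrees, nose in the hole (within 15 mm of its axis) and disc down on the stand (height within 5 mm) (horizontal distance between wand and stand below 0.015 m and z of wand in the frame of stand between 0.01 and 0.02 m and angle between wand's own z axis and vertical below 0.175 rad and linear speed of wand below 0.02 m/s); the robot touches nothing.
It fails at once if the wand presses on the chamber with more than 15 N (contact force between wand and chamber above 15 N).
It also fails if it takes over 64 s, if anything falls off the work surface, if the arm or the gripper's body presses on something with over 40 N, if the wrist force passes 120 N, or if a joint passes its speed limit or range.

## Working session

There is one attempt and no reset: what is moved stays moved. The work goes in short steps, Python scripts to look and compute and a shell command to move; the robot and the scene stay as the last step left them, time stands still between calls to the robot, and variables do not carry over. Pictures are saved under pics/ and viewed, about 8 in all and at most 12, crops included, and the job is handed in when it is done.

```bash
mkdir -p pics; ls; cat > h.py <<'E'
import numpy as np,cv2
from station import ctrl,vision,spotter
def save(p,name,crop=None,s=1):
    f=p["frame"][:,:,::-1]
    if crop: x0,y0,x1,y1=crop; f=f[y0:y1,x0:x1]
    cv2.imwrite("pics/"+name,cv2.resize(f,None,fx=s,fy=s,interpolation=cv2.INTER_CUBIC))
def proj(p,X):
    X=np.atleast_2d(np.array(X,float)); c=X@np.array(p["R"]).T+np.array(p["t"]); q=c@np.array(p["intrinsics"]).T
    return q[:,:2]/q[:,2:]
def back(p,uv,z):
    d=np.linalg.inv(p["intrinsics"])@np.array([uv[0],uv[1],1.]); R=np.array(p["R"]); C=-R.T@np.array(p["t"]); d=R.T@d
    return C+d*(z-C[2])/d[2]
E
python3 - <<'E'
from h import *
s=ctrl.read_state(); print({k:np.round(s[k],3) for k in("clock","eef_pos","orientation","wrist_force","width")})
ims=[]
for n in("scene","side"):
    p=vision.read_camera(n); save(p,n+"0.png",s=1.5)
    R=np.array(p["R"]); print(n,"C",np.round(-R.T@np.array(p["t"])))
    for l in("wand","stand","chamber","seam_start"):
        for d in spotter.tip_of(p,l): print(n,l,round(d["p"],2),np.round(d["at"],1),np.round(proj(p,d["at"])[0]))
E
```

```text
pics
{'clock': np.float64(0.0), 'eef_pos': array([211.776, 587.771, 403.931]), 'orientation': array([-1.572,  0.   , -0.346]), 'wrist_force': array([ 0.693, -0.11 , -0.021]), 'width': np.float64(85.506)}
scene C [ 995. -281.  745.]
scene wand 0.97 [667.1 163.7  10.7] [314. 186.]
scene wand 0.79 [711.7 262.9   1.2] [359. 179.]
scene wand 0.73 [705.   57.5  -0.9] [289. 227.]
scene stand 0.92 [662.4 162.5   3.6] [312. 187.]
scene stand 0.89 [ 8.038e+02  1.772e+02 -1.000e-01] [364. 228.]
scene stand 0.76 [517.7 112.1   2.7] [254. 159.]
scene chamber 0.89 [ 539.6 -200.2    0.9] [140. 239.]
scene seam_start 0.78 [ 607.  -167.8   65.4] [166. 238.]
scene seam_start 0.2 [667.7 162.7   9.5] [314. 187.]
side C [459. 562. 726.]
side wand 0.97 [665.  164.7  15.5] [224. 247.]
side wand 0.81 [705.2  58.9  -2. ] [224. 211.]
side wand 0.62 [711.5 262.8  -0. ] [187. 283.]
side stand 0.94 [7.970e+02 1.804e+02 6.000e-01] [168. 240.]
side stand 0.89 [664.  163.7  -1.1] [225. 250.]
side stand 0.65 [514.3 114.7  -4.3] [295. 251.]
side chamber 0.95 [ 543.4 -205.4    2.6] [313. 152.]
side seam_start 0.7 [ 605.  -166.3   71.8] [289. 138.]
```

View pics/scene0.png

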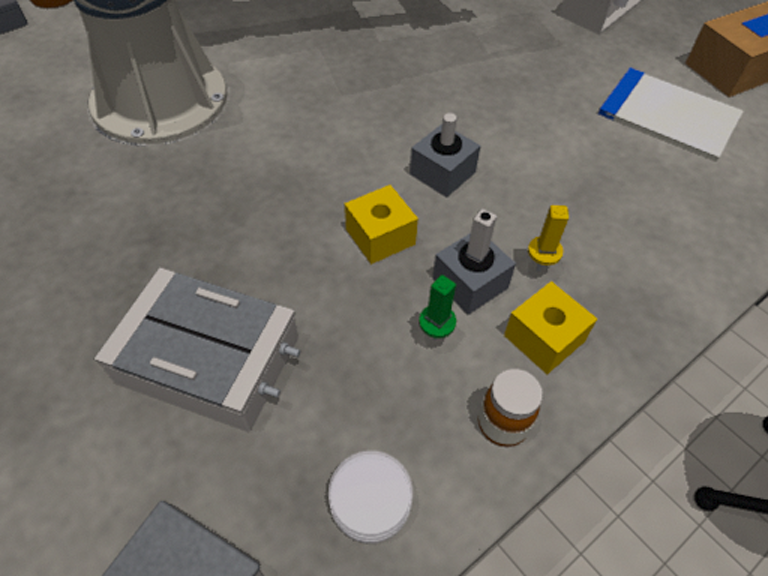

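View pics/side0.png

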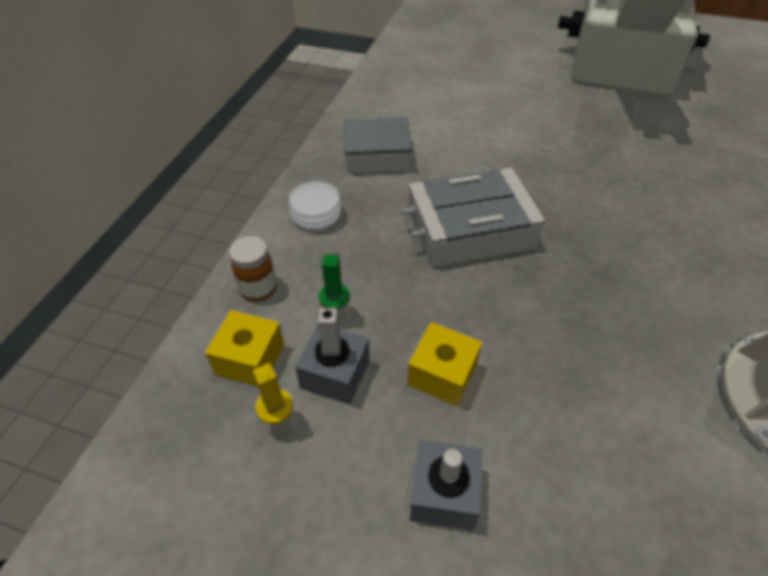

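Candidates in the scene image (full-res pixels): the white square handle in the grey stand (322,158) fits the description. The others are the stirrer with a round handle (299,86), green (291,205), yellow (365,155) and the yellow blocks (254,148) and (368,217). I choose the one at (322,158), and the chamber with the seam at (130,222). Next is a close crop, plus seam and yaw measurements.

```bash
python3 - <<'E'
from h import *
from scipy.optimize import minimize
P={n:vision.read_camera(n) for n in("scene","side")}
# wand pose by silhouette overlap: handle box + disc, tip 15 above bench
M={}
for n,p in P.items():
    for d in spotter.silhouettes(p,"wand"):
        v,u=np.nonzero(d["pixels"]); q=proj(p,[666,164,110])[0]
        if abs(u.mean()-q[0])<15 and abs(v.mean()-q[1])<25: M[n]=d["pixels"]; print(n,d["p"],len(u)); break
def model(p,x,y,a):
    S=4; im=np.zeros((384*S,512*S),np.uint8); c,s=np.cos(a),np.sin(a)
    box=[[x+c*i*12-s*j*12,y+s*i*12+c*j*12,15+z] for i in(-1,1) for j in(-1,1) for z in(53,133)]
    th=np.linspace(0,6.28,40); disc=[[x+25*np.cos(t),y+25*np.sin(t),15+z] for t in th for z in(45,53)]
    for o in(box,disc): cv2.fillConvexPoly(im,cv2.convexHull(((proj(p,o)+.5)*S).astype(np.int32)),255)
    return cv2.resize(im,(512,384),interpolation=cv2.INTER_AREA)/255.
def cost(v): return sum(np.abs(model(P[n],*v)-M[n]).sum() for n in M)
for a0 in np.radians([0,20,40,60,80]):
    r=minimize(cost,[666,164,a0],method="Nelder-Mead",options=dict(initial_simplex=[[666,164,a0],[672,164,a0],[666,170,a0],[666,164,a0+.3]]))
    print(np.round(r.x[:2],1),np.degrees(r.x[2])%90,r.fun)
# seam: dark line in each camera
for n,p in P.items():
    g=cv2.cvtColor(p["frame"],cv2.COLOR_RGB2GRAY); a=np.array([606,-167,70.]);d=np.array([-130,-73,0])/149.1; nn=np.array([-d[1],d[0],0])
    L=[]
    for t in np.arange(-15,170,5.):
        o=np.arange(-14,14.1,.5); q=proj(p,[a+d*t+nn*k for k in o]).astype(np.float32)
        v=cv2.remap(g,q[:,:1].copy(),q[:,1:].copy(),cv2.INTER_LINEAR).ravel(); i=v.argmin(); L.append((int(t),float(o[i]),int(v[i])))
    print(n,L)
w=P["scene"];c=[]
for n,(x,y) in(("scene",(322,165)),("side",(220,225)),("scene",(130,222)),("side",(315,145))):
    f=P[n]["frame"][y-40:y+40,x-55:x+55,::-1]; c.append(cv2.resize(f,None,fx=3.6,fy=3.6,interpolation=cv2.INTER_CUBIC))
cv2.imwrite("pics/crop1.png",np.vstack([np.hstack(c[:2]),np.hstack(c[2:])]))
E
```

```text
scene 0.55 722
side 0.77 604
[667.  161.5] 25.768988172696645 139.06666666666666
[666.8 161.5] 24.55421375181578 139.94901960784313
[666.7 161.8] 25.934548928433333 140.88235294117646
[666.7 161.9] 26.31915485937758 140.921568627451
[667.1 161.4] 25.61000139837911 136.38039215686274
scene [(-15, -11.0, 176), (-10, 5.5, 175), (-5, 2.0, 175), (0, -1.5, 122), (5, -4.0, 22), (10, -4.5, 21), (15, -3.5, 19), (20, -3.0, 23), (25, -3.0, 20), (30, -3.0, 24), (35, -2.5, 20), (40, -3.0, 20), (45, -2.0, 23), (50, -2.0, 20), (55, -2.0, 21), (60, -2.5, 20), (65, -1.0, 18), (70, -1.0, 20), (75, -1.0, 20), (80, -1.0, 18), (85, -1.5, 23), (90, 0.0, 22), (95, 0.0, 20), (100, -0.5, 19), (105, -0.5, 22), (110, 0.0, 22), (115, 1.0, 23), (120, 0.5, 24), (125, 0.5, 21), (130, 0.5, 21), (135, 2.0, 22), (140, 1.5, 23), (145, 1.5, 20), (150, 2.5, 93), (155, -4.0, 175), (160, -14.0, 174), (165, -1.0, 173)]
side [(-15, -14.0, 163), (-10, -2.5, 162), (-5, 5.5, 152), (0, -1.0, 103), (5, -2.0, 71), (10, -2.5, 70), (15, -1.5, 67), (20, -1.0, 67), (25, -1.5, 72), (30, -2.5, 68), (35, 0.0, 67), (40, -1.0, 71), (45, -2.0, 70), (50, 0.0, 66), (55, 0.0, 69), (60, -1.0, 71), (65, -1.0, 67), (70, 0.5, 69), (75, 0.0, 71), (80, -1.0, 69), (85, 2.0, 67), (90, 1.0, 71), (95, 0.0, 70), (100, 3.0, 64), (105, 2.0, 70), (110, 1.0, 71), (115, 0.0, 66), (120, 3.0, 67), (125, 2.0, 67), (130, 1.5, 64), (135, 3.0, 67), (140, 3.0, 69), (145, 3.5, 80), (150, 6.0, 129), (155, -10.5, 159), (160, -7.5, 163), (165, -14.0, 162)]
```

View pics/crop1.png

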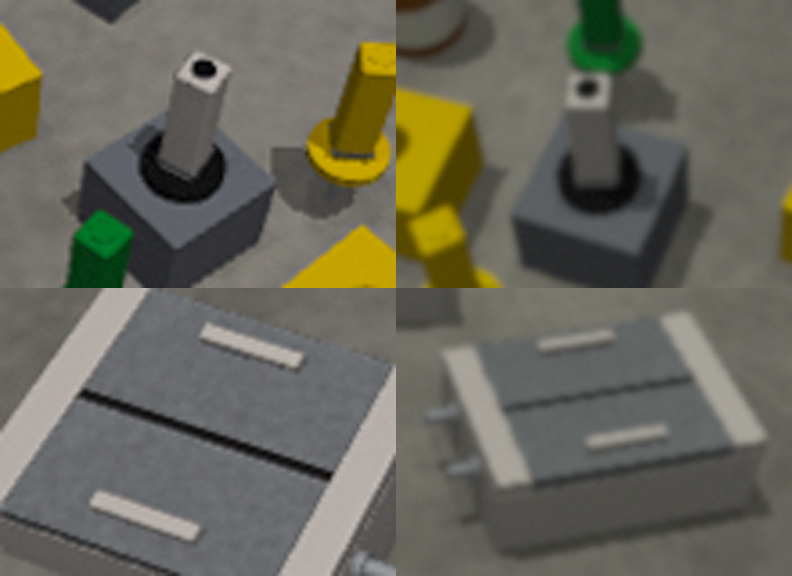

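The crop confirms the white square-handled wand in the grey stand, at (667,161.5) with handle yaw about 25.7°. The seam runs from (604,-164.6) to (477,-242.5), which is 149 mm long as it should be. I'm moving above the wand and turning -0.777 rad.

```bash
python3 -m creep '0.034 -0.032 0 0 0 -0.06 1;0.034 -0.032 0 0 0 -0.06 1;0.034 -0.032 0 0 0 -0.06 1;0.034 -0.032 0 0 0 -0.06 1;0.034 -0.032 0 0 0 -0.06 1'; python3 -m creep '0.034 -0.032 0 0 0 -0.06 1;0.034 -0.032 0 0 0 -0.06 1;0.034 -0.032 0 0 0 -0.06 1;0.034 -0.032 0 0 0 -0.06 1;0.034 -0.032 0 0 0 -0.06 1'
```

```text
clock: 1.2
eef_pos: [382.4, 426.5, 405.0]
orientation: [-1.568, 0.001, -0.647]
wrist_force: [1.3, 0.1, -0.3]
width: 85.3
clock: 1.7
eef_pos: [558.3, 258.7, 406.2]
orientation: [-1.565, 0.001, -0.96]
wrist_force: [0.6, 1.6, -1.0]
width: 85.1
```

```bash
python3 -m creep '0.030 -0.027 0 0 0 -0.05 1;0.030 -0.027 0 0 0 -0.05 1;0.028 -0.025 -0.01 0 0 -0.05 1;0.018 -0.015 -0.01 0 0 -0.01 1;0 0 0 0 0 0 1'
python3 - <<'E'
from h import *
s=ctrl.read_state(); print(s["eef_pos"],s["orientation"])
p=vision.read_camera("wrist"); save(p,"wrist1.png",s=1.3)
for d in spotter.tip_of(p,"wand"): print(d["p"],d["at"],proj(p,d["at"]))
for z in (148,68): print(proj(p,[667,161.5,z])*1.3)
E
```

```text
clock: 2.2
eef_pos: [672.2, 154.8, 386.2]
orientation: [-1.562, -0.001, -1.135]
wrist_force: [0.2, -0.2, 0.8]
width: 85.3
[672.19037826 154.76351333 386.20091423] [-1.56165136e+00 -7.41635416e-04 -1.13451423e+00]
0.92 [714.6, 261.2, 5.6] [[326.05040751  98.5586187 ]]
0.86 [666.1, 160.2, 12.4] [[250.03537098 161.5927118 ]]
0.72 [709.9, 55.1, -2.2] [[247.0015957  242.37600577]]
[[326.58170359 257.10350285]]
[[326.55330256 223.7586982 ]]
```

View pics/wrist1.png

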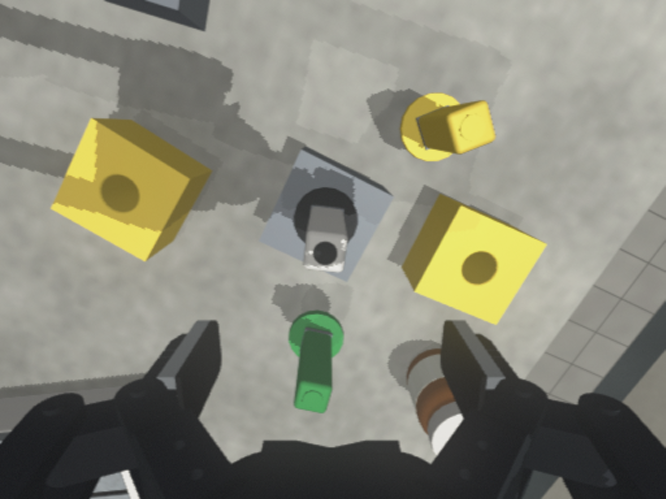

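```bash
python3 - <<'E'
from h import *
p=vision.read_camera("wrist"); save(p,"wrist2.png",crop=(210,140,290,220),s=7)
B=[back(p,np.array(q)/1.3,148) for q in((304,268),(344,273))]
print(B,np.degrees(np.arctan2(*(B[1]-B[0])[1::-1])), back(p,np.array((325,253))/1.3,148))
E
```

```text
[array([656.56411073, 151.7277627 , 148.        ]), array([678.97169839, 158.68231661, 148.        ])] 17.242567222643427 [663.77113743 165.15790861 148.        ]
```

View pics/wrist2.png

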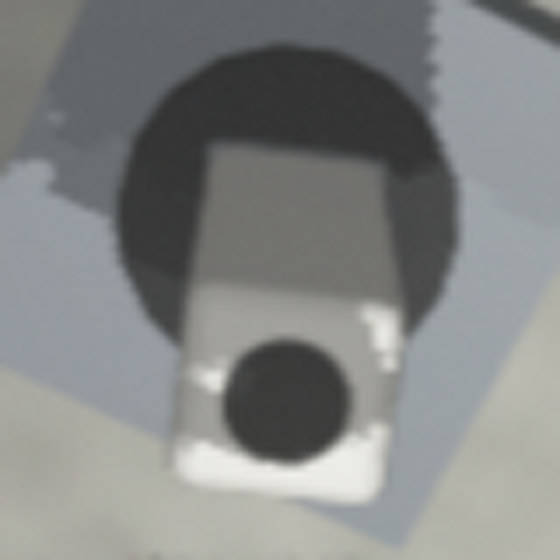

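```bash
python3 -m creep '-0.0055 0.007 -0.02 -0.004 0.008 -0.085 1;0 0 -0.02 0 0 0 1;0 0 -0.010 0 0 0 1;0 0 0 0 0 0 1'
```

```text
clock: 2.75
eef_pos: [662.0, 169.0, 340.0]
orientation: [-1.566, 0.0, -1.214]
wrist_force: [0.4, 0.5, -1.1]
width: 85.3
```

```bash
python3 -m creep '0.0045 -0.007 0 -0.002 0.004 -0.006 1;0 0 0 0 0 0 1'
```

```text
clock: 2.95
eef_pos: [666.6, 162.6, 341.7]
orientation: [-1.57, -0.001, -1.219]
wrist_force: [-0.5, -0.1, 0.4]
width: 85.9
```

```bash
python3 -m creep '0 0 -0.025 0 0 0 1;0 0 -0.025 0 0 0 1;0 0 -0.012 0 0 0 1;0 0 0 0 0 0 1'
```

```text
clock: 3.35
eef_pos: [668.7, 162.2, 283.1]
orientation: [-1.562, -0.001, -1.219]
wrist_force: [-0.1, 0.6, 0.4]
width: 85.3
```

```bash
python3 -m creep '-0.002 0 -0.005 -0.003 0.007 0 1;0 0 0 0 0 0 1;0 0 0 0 0 0 -1;0 0 0 0 0 0 -1;0 0 0 0 0 0 -1'; python3 -m creep '0 0 0 0 0 0 -1;0 0 0 0 0 0 -1;0 0 0 0 0 0 -1;0 0 0 0 0 0 -1'
```

```text
clock: 3.85
eef_pos: [668.0, 162.4, 281.9]
orientation: [-1.565, -0.002, -1.22]
wrist_force: [0.0, -0.7, -0.3]
width: 43.9
clock: 4.25
eef_pos: [668.0, 162.4, 282.2]
orientation: [-1.565, -0.002, -1.219]
wrist_force: [0.4, -0.1, -0.1]
width: 23.8
```

```bash
python3 -m creep '0 0 0.01 0 0 0 -1;0 0 0.025 0 0 0 -1;0 0 0.025 0 0 0 -1;0 0 0.025 0 0 0 -1;0 0 0.02 0 0 0 -1'
python3 - <<'E'
from h import *
s=ctrl.read_state(); print(s["eef_pos"],s["orientation"],s["width"],s["wrist_force"])
c=[]
for n in("scene","side"):
    p=vision.read_camera(n); e=np.array(s["eef_pos"]); q=proj(p,[e[0],e[1],e[2]-267])[0]; print(n,q)
    x,y=q.astype(int); f=p["frame"].copy()[:,:,::-1]; f=f[y-70:y+40,x-55:x+55]; f=cv2.resize(f,None,fx=3.6,fy=3.6,interpolation=cv2.INTER_CUBIC)
    cv2.circle(f,tuple(((q-[x-55,y-70]+.5)*3.6).astype(int)),5,(0,0,255),1); c.append(f)
    for d in spotter.tip_of(p,"wand"): print(d["p"],d["at"],proj(p,d["at"]))
cv2.imwrite("pics/lift.png",np.hstack(c))
E
```

```text
clock: 4.75
eef_pos: [666.3, 162.0, 388.9]
orientation: [-1.572, -0.002, -1.22]
wrist_force: [0.4, 0.8, -0.9]
width: 23.6
[666.30322776 162.04371153 388.9180603 ] [-1.57185018 -0.00158905 -1.21950108] 23.589896944448405 [ 0.44972596  0.79240525 -0.89178522]
scene [320.97016618 153.50743727]
0.91 [665.9, 161.0, 117.0] [[320.09326932 155.24405897]]
0.88 [709.6, 263.6, -0.0] [[358.77536394 179.01895513]]
0.66 [704.5, 57.1, 1.9] [[289.07143514 225.83188261]]
side [219.83424156 216.83948628]
0.97 [667.3, 160.9, 128.3] [[219.33957089 214.36635641]]
0.68 [710.0, 257.5, 0.0] [[188.23803183 280.87574785]]
0.46 [701.7, 57.1, 0.1] [[225.94551682 209.85674478]]
```

View pics/lift.png

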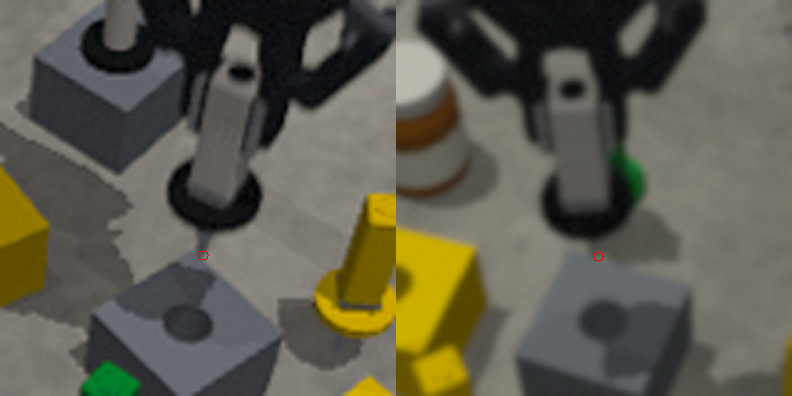

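```bash
python3 -m creep '-0.003 -0.015 0 0 0 0 -1;-0.006 -0.03 0 0 0 0 -1;-0.006 -0.03 0 0 0 0 -1;-0.006 -0.032 0 0 0 0 -1;-0.006 -0.032 0 0 0 0 -1';python3 -m creep '-0.006 -0.032 0 0 0 0 -1;-0.006 -0.032 0 0 0 0 -1;-0.006 -0.032 0 0 0 0 -1;-0.006 -0.03 0 0 0 0 -1;-0.004 -0.02 0 0 0 0 -1';python3 -m creep '0 0 0 0 0 0 -1'
```

```text
clock: 5.45
eef_pos: [635.2, 19.3, 379.0]
orientation: [-1.583, 0.001, -1.214]
wrist_force: [0.6, -0.6, -0.7]
width: 23.3
clock: 5.95
eef_pos: [600.3, -137.5, 371.2]
orientation: [-1.596, 0.006, -1.215]
wrist_force: [1.1, -0.3, -1.4]
width: 23.2
clock: 6.05
eef_pos: [598.8, -140.4, 369.8]
orientation: [-1.598, 0.006, -1.218]
wrist_force: [0.1, -0.1, -1.5]
width: 23.4
```

```bash
python3 -m creep '0.003 -0.012 0 0.002 -0.013 0 -1;0.002 -0.012 0 0.002 -0.013 0 -1;0 0 0 0 0 0 -1';python3 -m creep '0 0 0 0 0 0 -1'
```

```text
clock: 6.35
eef_pos: [603.2, -166.2, 367.5]
orientation: [-1.573, 0.003, -1.218]
wrist_force: [-0.6, 0.6, -1.9]
width: 23.3
clock: 6.45
eef_pos: [603.3, -166.1, 367.3]
orientation: [-1.573, 0.003, -1.218]
wrist_force: [-0.3, 0.2, -2.6]
width: 23.1
```

```bash
python3 -m creep '0.001 0.001 -0.01 0 -0.002 0 -1;0 0 -0.007 0 0 0 -1;0 0 0 0 0 0 -1'
python3 - <<'E'
from h import *
s=ctrl.read_state(); print(s["eef_pos"],s["orientation"])
e=np.array(s["eef_pos"]); tip=e-[0,0,267]
from scipy.spatial.transform import Rotation as Ro
R=Ro.from_euler("xyz",s["orientation"]).as_matrix(); tip=e+R@[0,267,0]; print("tip",tip)
c=[]
for n in("scene","side"):
    p=vision.read_camera(n); f=p["frame"].copy()[:,:,::-1]
    q=proj(p,[tip,[604,-164.6,70],[477,-242.5,70]]); x,y=q[0].astype(int); y0=max(0,y-70)
    f=cv2.resize(f[y0:y0+110,x-55:x+55],None,fx=3.6,fy=3.6,interpolation=cv2.INTER_CUBIC)
    for k,col in zip(q,((0,0,255),(0,255,0),(255,255,0))): cv2.circle(f,tuple(((k-[x-55,y0]+.5)*3.6).astype(int)),4,col,1)
    c.append(f)
    for d in spotter.tip_of(p,"wand"): print(d["p"],d["at"])
cv2.imwrite("pics/start.png",np.hstack(c))
E
```

```text
clock: 6.75
eef_pos: [604.6, -163.6, 348.6]
orientation: [-1.571, 0.003, -1.217]
wrist_force: [-0.0, -0.5, 0.2]
width: 23.5
[ 604.59259066 -163.5930858   348.63185257] [-1.5710829   0.00268968 -1.21667892]
tip [ 604.27179767 -162.94603441   81.63282932]
0.8 [603.3, -158.8, 76.7]
0.75 [710.0, 264.2, -0.3]
0.64 [704.0, 56.8, 1.3]
0.61 [699.6, 58.3, 1.9]
0.6 [602.2, -163.5, 86.9]
0.6 [711.7, 259.2, 0.4]
0.41 [605.3, -165.0, 73.1]
```

View pics/start.png

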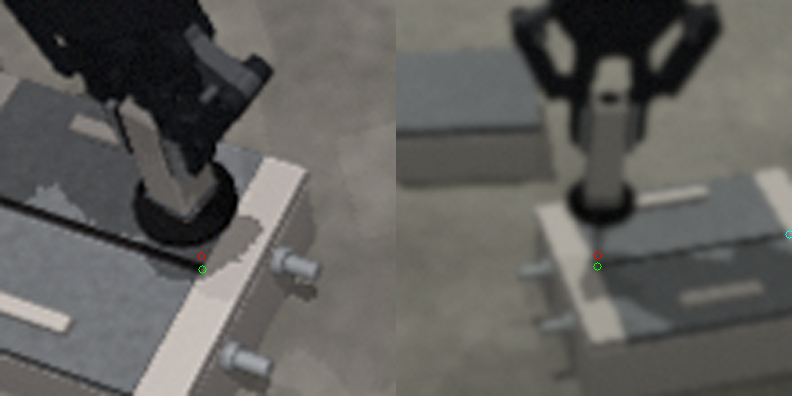

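```bash
python3 -m creep '0 -0.001 -0.003 0 -0.001 0 -1;0 0 -0.001 0 0 0 -1;0 0 0 0 0 0 -1;0 0 0 0 0 0 -1';python3 -m creep '-0.0017 -0.001 0 0 0 0 -1;-0.0017 -0.001 0 0 0 0 -1;-0.0017 -0.001 0 0 0 0 -1;-0.0017 -0.001 0 0 0 0 -1;-0.0017 -0.001 0 0 0 0 -1'
```

```text
clock: 7.35
eef_pos: [605.2, -165.1, 346.6]
orientation: [-1.567, 0.0, -1.217]
wrist_force: [0.4, 0.4, -1.9]
width: 23.0
clock: 7.85
eef_pos: [596.0, -170.6, 346.8]
orientation: [-1.567, 0.0, -1.217]
wrist_force: [0.2, 1.1, -1.2]
width: 23.1
```

```bash
python3 -m creep '-0.0017 -0.001 -0.001 0 0 0 -1;-0.0017 -0.001 -0.001 0 0 0 -1;-0.0017 -0.001 0 0 0 0 -1;-0.0017 -0.001 0 0 0 0 -1;-0.0017 -0.001 0 0 0 0 -1';python3 -m creep '-0.0017 -0.001 0 0 0 0 -1;-0.0017 -0.001 0 0 0 0 -1;-0.0017 -0.001 0 0 0 0 -1;-0.0017 -0.001 0 0 0 0 -1;-0.0017 -0.001 0 0 0 0 -1'
```

```text
clock: 8.35
eef_pos: [586.6, -176.1, 344.6]
orientation: [-1.567, 0.0, -1.217]
wrist_force: [-0.6, 0.6, -2.7]
width: 23.6
clock: 8.85
eef_pos: [577.4, -181.6, 344.7]
orientation: [-1.567, 0.0, -1.217]
wrist_force: [0.0, -0.1, -1.1]
width: 23.6
```

```bash
python3 -m creep '-0.0017 -0.001 0 0 0 0 -1;-0.0017 -0.001 0 0 0 0 -1;-0.0017 -0.001 0 0 0 0 -1;-0.0017 -0.001 0 0 0 0 -1;-0.0017 -0.001 0 0 0 0 -1';python3 -m creep '-0.0017 -0.001 0 0 0 0 -1;-0.0017 -0.001 0 0 0 0 -1;-0.0017 -0.001 0 0 0 0 -1;-0.0017 -0.001 0 0 0 0 -1;-0.0017 -0.001 0 0 0 0 -1';python3 -m creep '-0.0017 -0.001 0 0 0 0 -1;-0.0017 -0.001 0 0 0 0 -1;-0.0017 -0.001 0 0 0 0 -1;-0.0017 -0.001 0 0 0 0 -1;-0.0017 -0.001 0 0 0 0 -1'
```

```text
clock: 9.35
eef_pos: [568.1, -187.0, 344.8]
orientation: [-1.567, -0.0, -1.217]
wrist_force: [-1.0, 0.3, -2.2]
width: 23.5
clock: 9.85
eef_pos: [558.9, -192.5, 344.8]
orientation: [-1.567, -0.0, -1.217]
wrist_force: [0.1, 0.1, -0.8]
width: 23.6
clock: 10.35
eef_pos: [549.6, -197.9, 344.8]
orientation: [-1.567, -0.0, -1.217]
wrist_force: [-0.3, 0.6, 0.0]
width: 23.5
```

```bash
python3 -m creep '-0.0017 -0.001 0 0 0 0 -1;-0.0017 -0.001 0 0 0 0 -1;-0.0017 -0.001 0 0 0 0 -1;-0.0017 -0.001 0 0 0 0 -1;-0.0017 -0.001 0 0 0 0 -1';python3 -m creep '-0.0017 -0.001 0 0 0 0 -1;-0.0017 -0.001 0 0 0 0 -1;-0.0017 -0.001 0 0 0 0 -1;-0.0017 -0.001 0 0 0 0 -1;-0.0017 -0.001 0 0 0 0 -1';python3 -m creep '-0.0017 -0.001 0 0 0 0 -1;-0.0017 -0.001 0 0 0 0 -1;-0.0017 -0.001 0 0 0 0 -1;-0.0017 -0.001 0 0 0 0 -1;-0.0017 -0.001 0 0 0 0 -1'
```

```text
clock: 10.85
eef_pos: [540.4, -203.4, 344.8]
orientation: [-1.567, -0.0, -1.217]
wrist_force: [-0.4, 0.2, -1.1]
width: 23.5
clock: 11.35
eef_pos: [531.1, -208.8, 344.9]
orientation: [-1.567, -0.0, -1.217]
wrist_force: [-0.5, -0.3, -1.1]
width: 23.3
clock: 11.85
eef_pos: [521.8, -214.3, 344.9]
orientation: [-1.567, -0.0, -1.217]
wrist_force: [0.1, 0.2, -0.8]
width: 23.0
```

```bash
python3 -m creep '-0.0017 -0.001 0 0 0 0 -1;-0.0017 -0.001 0 0 0 0 -1;-0.0017 -0.001 0 0 0 0 -1;-0.0017 -0.001 0 0 0 0 -1;-0.0017 -0.001 0 0 0 0 -1';python3 -m creep '-0.0017 -0.001 0 0 0 0 -1;-0.0017 -0.001 0 0 0 0 -1;-0.0017 -0.001 0 0 0 0 -1;-0.0017 -0.001 0 0 0 0 -1;-0.0017 -0.001 0 0 0 0 -1'
```

```text
clock: 12.35
eef_pos: [512.5, -219.7, 344.9]
orientation: [-1.567, -0.0, -1.217]
wrist_force: [-0.1, -1.0, -2.2]
width: 23.0
clock: 12.85
eef_pos: [503.3, -225.2, 344.9]
orientation: [-1.567, -0.0, -1.217]
wrist_force: [-0.7, 0.1, -1.8]
width: 23.3
```

```bash
python3 -m creep '-0.0017 -0.001 0 0 0 0 -1;-0.0017 -0.001 0 0 0 0 -1;-0.0017 -0.001 0 0 0 0 -1;-0.0017 -0.001 0 0 0 0 -1;-0.0017 -0.001 0 0 0 0 -1';python3 -m creep '-0.0017 -0.0011 0 0 0 0 -1;-0.0017 -0.0011 0 0 0 0 -1;-0.0017 -0.0011 0 0 0 0 -1;-0.0017 -0.0011 0 0 0 0 -1;-0.0017 -0.0011 0 0 0 0 -1';python3 -m creep '-0.0017 -0.0011 0 0 0 0 -1;-0.0017 -0.0011 0 0 0 0 -1;-0.0017 -0.0011 0 0 0 0 -1;-0.0014 -0.0009 0 0 0 0 -1;0 0 0 0 0 0 -1'; python3 -m creep '0 0 0 0 0 0 -1;0 0 0 0 0 0 -1;0 0 0 0 0 0 -1'
python3 - <<'E'
from h import *
s=ctrl.read_state(); e=np.array(s["eef_pos"]); tip=e-[0,0,267]
c=[]
for n in("scene","side"):
    p=vision.read_camera(n); f=p["frame"].copy()[:,:,::-1]
    q=proj(p,[tip,[604,-164.6,70],[477,-242.5,70]]); x,y=q[0].astype(int); y0=max(0,y-70); x0=max(0,x-55)
    f=cv2.resize(f[y0:y0+110,x0:x0+110],None,fx=3.6,fy=3.6,interpolation=cv2.INTER_CUBIC)
    for k,col in zip(q,((0,0,255),(0,255,0),(255,255,0))): cv2.circle(f,tuple(((k-[x0,y0]+.5)*3.6).astype(int)),4,col,1)
    c.append(f)
    print([(d["p"],d["at"]) for d in spotter.tip_of(p,"wand")])
cv2.imwrite("pics/end.png",np.hstack(c))
E
```

```text
clock: 13.35
eef_pos: [494.0, -230.6, 344.9]
orientation: [-1.567, -0.0, -1.217]
wrist_force: [0.6, 0.7, -0.5]
width: 23.4
clock: 13.85
eef_pos: [484.7, -236.6, 344.9]
orientation: [-1.567, -0.0, -1.217]
wrist_force: [0.6, 0.2, -1.0]
width: 23.4
clock: 14.35
eef_pos: [477.4, -241.4, 345.0]
orientation: [-1.567, -0.0, -1.217]
wrist_force: [-0.3, 0.3, -1.4]
width: 23.6
clock: 14.65
eef_pos: [477.5, -241.4, 345.0]
orientation: [-1.567, -0.0, -1.217]
wrist_force: [0.0, -0.3, -0.9]
width: 23.3
[(0.89, [705.7, 58.0, 1.5]), (0.74, [710.0, 265.1, 0.1]), (0.57, [475.8, -235.8, 72.6])]
[(0.81, [475.5, -240.9, 83.3]), (0.78, [709.4, 260.6, -1.0]), (0.76, [703.0, 56.8, -1.0])]
```

View pics/end.png

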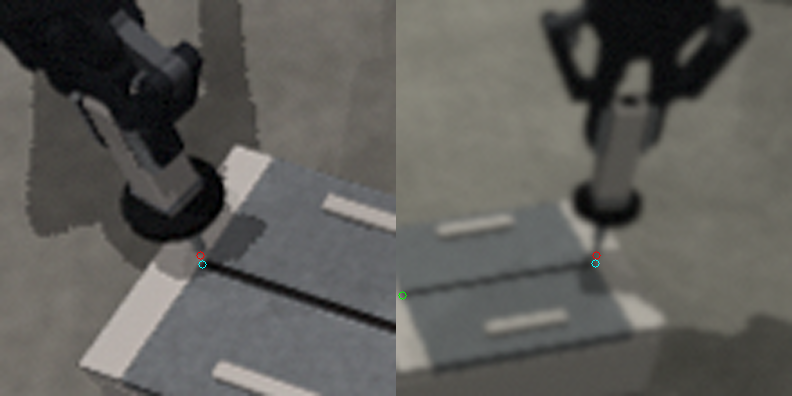

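The picture shows the nose at the far seam end in both views, at (200,258) and (596,258). Now I'm lifting and going back.

```bash
python3 -m creep '0 0 0.012 0 0 0 -1;0 0 0.02 0 0 0 -1;0 0 0.02 0 0 0 -1;0.005 0.01 0.01 0 0 0 -1;0.01 0.02 0 0 0 0 -1';python3 -m creep '0.014 0.03 0 0 0 0 -1;0.014 0.03 0 0 0 0 -1;0.014 0.03 0 0 0 0 -1;0.014 0.03 0 0 0 0 -1;0.014 0.03 0 0 0 0 -1';python3 -m creep '0.014 0.03 0 0 0 0 -1;0.014 0.03 0 0 0 0 -1;0.014 0.03 0 0 0 0 -1;0.014 0.03 0 0 0 0 -1;0.01 0.02 0 0 0 0 -1';python3 -m creep '0 0 0 0 0 0 -1'
```

```text
clock: 15.35
eef_pos: [492.2, -211.5, 411.8]
orientation: [-1.567, -0.0, -1.22]
wrist_force: [-0.4, 0.4, -0.5]
width: 23.2
clock: 15.85
eef_pos: [564.5, -53.9, 415.2]
orientation: [-1.563, -0.002, -1.224]
wrist_force: [-0.1, -0.9, -0.8]
width: 23.3
clock: 16.35
eef_pos: [632.3, 98.0, 417.2]
orientation: [-1.561, -0.001, -1.222]
wrist_force: [0.3, -0.4, -1.3]
width: 23.0
clock: 16.45
eef_pos: [633.0, 101.3, 417.3]
orientation: [-1.56, -0.001, -1.219]
wrist_force: [-1.0, -0.2, -1.0]
width: 23.5
```

```bash
python3 -m creep '0.014 0.024 -0.01 0 0 0 -1;0.012 0.022 -0.01 0 0 0 -1;0.008 0.014 -0.01 -0.002 0.005 0 -1;0 0 0 0 0 0 -1;0 0 0 0 0 0 -1'
```

```text
clock: 16.95
eef_pos: [666.5, 164.2, 386.9]
orientation: [-1.567, -0.002, -1.218]
wrist_force: [-0.6, 0.3, -0.6]
width: 23.4
```

```bash
python3 -m creep '0.001 -0.0015 -0.015 0 0 0 -1;0 0 -0.015 0 0 0 -1;0 0 -0.007 0 0 0 -1;0 0 0 0 0 0 -1'
```

```text
clock: 17.35
eef_pos: [666.5, 159.7, 347.1]
orientation: [-1.568, -0.002, -1.221]
wrist_force: [-0.2, -0.8, -1.7]
width: 23.5
```

```bash
python3 -m creep '0.001 0.0025 0 -0.001 0.003 0 -1;0 0 0 0 0 0 -1';python3 -m creep '0 0 -0.01 0 0 0 -1;0 0 -0.01 0 0 0 -1;0 0 -0.01 0 0 0 -1;0 0 -0.005 0 0 0 -1;0 0 0 0 0 0 -1'
```

```text
clock: 17.55
eef_pos: [667.5, 161.8, 346.9]
orientation: [-1.573, -0.002, -1.221]
wrist_force: [-0.7, 0.8, -0.7]
width: 23.4
clock: 18.05
eef_pos: [667.5, 162.0, 309.3]
orientation: [-1.572, -0.002, -1.221]
wrist_force: [-0.7, -0.2, -1.5]
width: 23.3
```

```bash
python3 -m creep '0.0005 0 -0.008 0.002 -0.006 0 -1;0 0 -0.008 0 0 0 -1;0 0 -0.006 0 0 0 -1;0 0 -0.002 0 0 0 -1;0 0 0 0 0 0 -1'
```

```text
clock: 18.55
eef_pos: [668.1, 162.0, 283.0]
orientation: [-1.565, -0.002, -1.221]
wrist_force: [-0.4, 0.3, -1.1]
width: 23.4
```

At the grasp height to within 1 mm, with no contact force. I'm releasing.

```bash
python3 -m creep '0 0 -0.001 0 0 0 -1;0 0 0 0 0 0 0;0 0 0 0 0 0 0.5;0 0 0 0 0 0 1;0 0 0 0 0 0 1'; python3 -m creep '0 0 0 0 0 0 1;0 0 0 0 0 0 1;0 0 0 0 0 0 1'
```

```text
clock: 19.05
eef_pos: [668.8, 162.2, 283.6]
orientation: [-1.562, -0.003, -1.221]
wrist_force: [-0.2, -0.1, 0.5]
width: 79.6
clock: 19.35
eef_pos: [668.9, 162.2, 283.9]
orientation: [-1.562, -0.003, -1.221]
wrist_force: [-0.3, 1.4, 0.4]
width: 85.3
```

```bash
python3 -m creep '0 0 0.015 0 0 0 1;0 0 0.025 0 0 0 1;0 0 0.03 0 0 0 1;0 0 0.03 0 0 0 1;0 0 0 0 0 0 1'
python3 - <<'E'
from h import *
c=[]
for n in("scene","side"):
    p=vision.read_camera(n); f=p["frame"].copy()[:,:,::-1]
    q=proj(p,[[667,162,15],[667,162,148]]); x,y=q[1].astype(int)
    f=cv2.resize(f[y-40:y+70,x-55:x+55],None,fx=3.6,fy=3.6,interpolation=cv2.INTER_CUBIC)
    cv2.circle(f,tuple(((q[1]-[x-55,y-40]+.5)*3.6).astype(int)),4,(0,0,255),1); c.append(f)
    print([(d["p"],d["at"]) for d in spotter.tip_of(p,"wand")])
cv2.imwrite("pics/home.png",np.hstack(c)); s=ctrl.read_state(); print(s["eef_pos"],s["clock"],s["joint_vel"])
E
```

```text
clock: 19.85
eef_pos: [668.3, 162.1, 390.7]
orientation: [-1.562, -0.003, -1.221]
wrist_force: [1.2, 0.2, 0.9]
width: 85.0
[(0.97, [711.0, 263.4, 2.2]), (0.78, [702.8, 57.3, 3.9]), (0.61, [667.3, 165.6, 10.3])]
[(0.83, [709.5, 260.2, 2.3]), (0.77, [666.2, 162.9, 18.3]), (0.65, [701.8, 57.3, -4.1])]
[666.71848691 161.69926286 384.09949553] 20.05 [-0.00134884  0.01449534  0.0090322   0.00080467 -0.0014456  -0.00091812]
```

View pics/home.png

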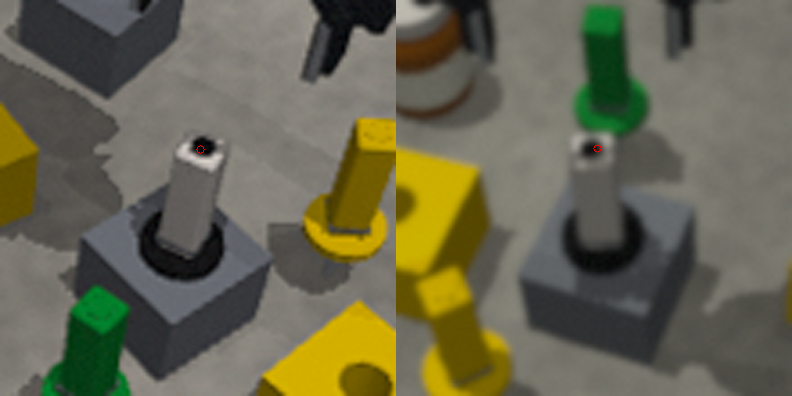

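The wand is upright with its disc down in the grey stand, its top at the predicted pixel in both views, and the gripper is clear.

```bash
python3 -c "
from station import ctrl
print(ctrl.finish_job())"
```

```text
the job is handed in; nothing more can be done
None
```

The seam check is done: the wand is back in its own grey stand, released, and the job is handed in at about 20 s of the 64 s allowed.

- **Scan:** I took the white square-handled wand and guided its tip along the whole seam from the hose-port end. Speed was about 21 mm a second. By the arm's readings the tip kept within about 2 mm of the measured seam line. It was 8–10 mm above the lid, just over 10 mm at the very start. The wrist force never went above about 3 N, so there was no sign of pressing on the lid.
- **Last checks:** Both cameras show the wand upright, its disc on the stand and its top where it should be, with the gripper open and well clear.
- **Disagreements:**
  - The wand-tip network put the tip height 5–6 mm either side of the arm's value while it was over the lid. In the stand it read 10 and 18 mm, where 15 mm is right. These errors are close to its stated accuracy of about 4 mm.
  - The first estimate of the handle's angle, 25.7°, disagreed with the wrist camera's 20°. I used the wrist camera's value, and the grip closed to 23.8 mm on the 24 mm handle.

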